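# Lock the oak key box

## Task

The house keys are in the oak box: push its lid down until it is fully shut, then lock it by pressing the push keys on its front ledge fully in, first blue, then white, then yellow; they stay in by themselves. Leave the red key out. Only push and press: do not lift the lid any further open, and leave the things on the credenza and in the box where they are.

Things in the scene. Friction and masses are not known exactly. Their poses are not given: they have to be found in the camera images.
- oak_box: matte oak key box, 150 mm deep (its x) by 210 mm wide (its y), rim 70 mm high, fixed to the credenza. Origin: centre of its underside; z up; its x axis points away from the lock keys, towards the lid hinge. In front of it (its -x side) a solid oak ledge 60 mm deep and 210 mm wide, its top plate 58 mm high, carries four push keys in a row along the box's y, 104 mm from the origin, 46 mm from centre to centre; which colour is where changes
- lid (a joint): angle of the oak flip-top lid, rad: 0 fully shut, larger is more open (starts 0.5 to 0.75). A stiff friction hinge keeps it where it is left; a push of about 1 to 4 N moves it
- lid_hinge (a point): middle of the lid's hinge line on the far (+x) top rim of the box, 75 mm from the box origin along its x, 70 mm high; the hinge line runs along the box's y. The lid is a plain panel 150 mm from hinge to free edge, 210 mm wide, 10 mm thick, without a handle; shut, its top is 80 mm high
- lid_edge (a point): middle of the lid's free front edge, on its upper face; moves with the lid
- key_blue (a joint): travel of the blue push key, m: 0 out, 0.008 fully in. No spring: it gives way at about 3 to 4 N and stays where it is left
- key_blue_top (a point): centre of the top face of the blue push key, a round blue cap 26 mm across that stands 14 mm above the steel plate when out (72 mm above the credenza) and 6 mm when fully in; pressed straight down
- key_white (a joint): travel of the white push key, m: 0 out, 0.008 fully in. No spring: it gives way at about 3 to 4 N and stays where it is left
- key_white_top (a point): centre of the top face of the white push key, a round white cap 26 mm across that stands 14 mm above the steel plate when out (72 mm above the credenza) and 6 mm when fully in; pressed straight down
- key_yellow (a joint): travel of the yellow push key, m: 0 out, 0.008 fully in. No spring: it gives way at about 3 to 4 N and stays where it is left
- key_yellow_top (a point): centre of the top face of the yellow push key, a round yellow cap 26 mm across that stands 14 mm above the steel plate when out (72 mm above the credenza) and 6 mm when fully in; pressed straight down
- key_red (a joint): travel of the red push key, m: 0 out, 0.008 fully in. No spring: it gives way at about 3 to 4 N and stays where it is left
- key_red_top (a point): centre of the top face of the red push key, a round red cap 26 mm across that stands 14 mm above the steel plate when out (72 mm above the credenza) and 6 mm when fully in; pressed straight down
- house_key0: steel house key, 66 mm long, 4 mm thick, loose on the floor of the oak box; origin under its round bow
- house_key1: second steel house key, the same, also loose in the oak box
- dish: smoked-glass catchall dish, 120 mm across, 32 mm high, loose, right of the box (its -y side); origin under its centre
- vase: white ceramic bud vase, 68 mm across, 125 mm high, loose, left of the box (its +y side); origin under its centre
- clip: red plastic umbrella handle clip, 62 mm long, 18 mm wide, 25 mm high, loose, in front of the ledge on the robot's side; origin under its centre
- glasses_case: dark brown glasses case, 65 by 160 by 42 mm high, loose, far left; origin under its centre
- candle: amber tumbler candle, 76 mm across, 88 mm high with its wick, loose, far right; origin under its centre

How it is judged (in metres and radians):
On the way, in this order (a step that is already met when the one before it is completed fails the run):
1. the lid is pushed fully shut (value of joint lid below 0.04 rad), for 0.2 s.
2. the blue key is pressed fully in (value of joint key_blue above 0.006 m), for 0.1 s.
3. the white key is pressed fully in (value of joint key_white above 0.006 m), for 0.1 s.
4. the yellow key is pressed fully in (value of joint key_yellow above 0.006 m), for 0.1 s.
At the end, for the whole second after the job is handed in: the lid is shut (within 0.04 rad), the blue, white and yellow keys are in (more than 6 of 8 mm), the red key is out (less than 3 mm in), and every loose thing is within 20 mm of where it stood (value of joint lid below 0.04 rad and value of joint each of key_blue, key_white, key_yellow above 0.006 m and value of joint key_red below 0.003 m and distance of each of house_key0, house_key1, dish, vase, clip, glasses_case, candle from where it was at the start of the episode below 0.02 m); the robot touches nothing.
It fails at once if a lock key is pressed while the lid is still open (value of joint lid above 0.08 rad and value of joint any of key_blue, key_white, key_yellow, key_red above 0.003 m).
It fails at once if a lock key is pressed before the one that comes before it is in ((value of joint key_white above 0.003 m and value of joint key_blue below 0.005 m) or (value of joint key_yellow above 0.003 m and value of joint key_white below 0.005 m)).
It fails at once if the red key is pressed (value of joint key_red above 0.003 m).
It fails at once if the lid is raised further (value of joint lid above 0.82 rad).
It fails at once if a loose thing is lifted, carried, knocked away from its place or tipped over (angle between vase's own z axis and vertical above 0.4 rad or distance of any of house_key0, house_key1, dish, vase, clip, glasses_case, candle from where it was at the start of the episode above 0.02 m).
It also fails if it takes over 40 s, if anything falls off the work surface, if the arm or the gripper's body presses on something with over 40 N, if the wrist force passes 120 N, or if a joint passes its speed limit or range.

## Robot

A 6-joint arm with a two-finger parallel gripper is mounted at the origin on the work surface. World frame = base frame: x ahead of the robot, y to its left, z up, the work surface at z = 0. Lengths are in mm, angles in rad, forces in N, time in s.
With the tool pointing down it reaches from about 350 to 775 mm from the base axis. Payload 7.3 kg.
Tool frame: the origin (TCP) lies at the very end of the fingers, on their centre line; the grasp point (between the pads) lies 19 mm behind it; z points along the fingers, y is the line along which they close (so a half turn about z gives the same grasp; the last joint's range is limited). The gripper opens to 92 mm and grips with 3 to 60 N. Pads are 19 mm wide; open, the fingers measure 130 mm over their backs; the gripper's body (75 mm by 190 mm) begins 47 mm behind the grasp point.
Start: joints at [-1.311, 0.342, 1.524, -0, 1.275, -0.146], TCP at [207.269, -482.374, 226.741] pointing down, gripper open.
Joint ranges: [-2.53, 2.53], [-0.77, 2.02], [0.04, 2.7], [-1, 4.14], [0.28, 2.66], [-3.11, 3.11]. Speed limits (rad/s): [2.57, 2.57, 3.14, 3.14, 3.14, 3.14].

## Interface

Orientations are given as [roll, pitch, yaw] about the fixed x, y, z axes, in that order (R = Rz(yaw) Ry(pitch) Rx(roll)).
In Python, from plant import * gives the robot as it stands.
- The arm moves only by the tool arm_command, never from a script. Its arguments are lists of equal length, an entry for each row: "gripper": the finger opening in mm, from 0 to 91.8; "dp": the shift along the tool's x, y, z in units of 25 mm (1.0 is 25 mm), a list of three; "twist": the turn about the tool's z in units of 5 degrees (1.0 is 5 degrees). A call has exactly 5 rows; each row shifts and turns the commanded pose from where the row before left it, along the tool's axes as they then stand; what a row does not reach is not made up. A row lasts 1/8 s, in which the tool goes at most 62.5 mm and 10.7 degrees, less where a joint would pass 70% of its speed; a pose out of reach is approached as far as the arm can. A call is refused whole if a number of a shift passes 1 or a number of a turn 1, either way. A call with a gripper value outside its range is refused whole. The fingers move at their own pace and stop on an object; the grip force is fixed at half the most. Time passes only in rows, so rows that do not move let the fingers close, or fill a call up. It gives the time, the measured TCP pose, the force, the opening and the grip force at its end, in the units of the state.
- get_obs(): the state, without advancing time (a new reading comes with each control period).
- capture(name): name is "side" or "top" or "wrist"; returns the picture (480x640x3 uint8, red, green, blue); there is no depth.
- get_calibration(name): a dict with "mtx" (3x3 intrinsics, pixels), "dist_coeffs" ([k1, k2, p1, p2, k3] as OpenCV has them; the pictures are not rectified), "position" and "attitude" of the camera in the world; the wrist camera has in their place "mount" (4x4, takes a point from camera to tool coordinates, whose origin is the TCP and whose axes are the flange's). Camera axes: x right, y down, z forward; pixel columns grow to the right and rows downward; lengths in mm; the calibration is good to about 2 mm. A picture is of the moment at which its call begins: read the wrist's pose just before it. get_calibration takes no time and is no camera call.
- close_job(): hands the job in; it is judged then, once.
The state is a dict: "time": time; "joint_positions": joint angles; "dq": joint speeds; "tau": joint torques, N m; "tool_pos": TCP position; "tcp_rot": TCP orientation; "contact_force": force on the tool from outside, world axes, zero at the start; "moment": the same for the moment, N m; "grip_width": finger opening in mm; "finger_force": force on a finger pad.
Only numpy, scipy, OpenCV 4.12 (cv2) and the standard library are available. Lean on these libraries where they do the work, as an engineer would, in place of code of your own. Each camera call takes 0.05 s, during which the arm holds its last target. There are 200 camera calls.

## Working session

There is one attempt and no reset: what is moved stays moved. The work goes in short steps, Python scripts to look and compute and a tool call to move; the robot and the scene stay as the last step left them, time stands still between calls to the robot, and variables do not carry over. Pictures are saved under pics/ and viewed, at most 10 in all, crops included, and the job is handed in when it is done.

Besides the shell and the picture viewer there is one more tool, called after "Call:" by a JSON object that holds its "api" and its "payload". arm_command: Moves the arm, as the interface text tells. Its arguments: {"type":"object","properties":{"gripper":{"type":"array"},"dp":{"type":"array"},"twist":{"type":"array"}},"required":["gripper","dp","twist"]}

```bash
mkdir -p pics
python3 - <<'E'
from plant import *
import cv2
for n in ["top","side"]:
    im=capture(n); cv2.imwrite(f"pics/{n}0.png",im[:,:,::-1])
    c=get_calibration(n); print(n,c)
print(get_obs()); print(get_calibration("wrist"))
E
```

```text
top {'mtx': array([[509.53270596,   0.        , 321.45076103],
       [  0.        , 509.53270596, 244.49132419],
       [  0.        ,   0.        ,   1.        ]]), 'dist_coeffs': array([0.02915518, 0.        , 0.        , 0.        , 0.        ]), 'position': array([ 390.44785369,   21.54740868, 1368.63553304]), 'attitude': array([-3.0182649 , -0.01379967, -1.56063793])}
side {'mtx': array([[615.15236726,   0.        , 321.30387294],
       [  0.        , 615.15236726, 241.101853  ],
       [  0.        ,   0.        ,   1.        ]]), 'dist_coeffs': array([-0.05652653,  0.        ,  0.        ,  0.        ,  0.        ]), 'position': array([  299.31674113, -1029.48700435,  1377.5128357 ]), 'attitude': array([-2.45983029, -0.0069284 , -0.23188225])}
{'time': 0.1, 'joint_positions': array([-1.31098993e+00,  3.42659698e-01,  1.52491590e+00,  1.58129157e-05,
        1.27542089e+00, -1.46021909e-01]), 'dq': array([-0.00102551,  0.00012065, -0.001149  , -0.00116028, -0.00029994,
       -0.00085164]), 'tau': array([ 1.67296141e-03, -4.32003450e+01, -2.44693959e+01,  7.19766947e-02,
    
[... 254 characters left out ...]
ay([-0.01592191, -0.00557369, -0.0179622 ]), 'finger_force': 0.0, 'grip_width': 91.8200466211919}
{'mtx': array([[387.99025679,   0.        , 318.93552605],
       [  0.        , 387.99025679, 238.54639231],
       [  0.        ,   0.        ,   1.        ]]), 'dist_coeffs': array([-0.05217928,  0.        ,  0.        ,  0.        ,  0.        ]), 'mount': array([[ 8.27736096e-04, -9.58386280e-01, -2.85473383e-01,
         7.56617405e+01],
       [ 9.99999214e-01,  1.06206810e-03, -6.66037763e-04,
         1.26344685e+00],
       [ 9.41513628e-04, -2.85472607e-01,  9.58386407e-01,
        -1.58373795e+02],
       [ 0.00000000e+00,  0.00000000e+00,  0.00000000e+00,
         1.00000000e+00]])}
```

View pics/top0.png

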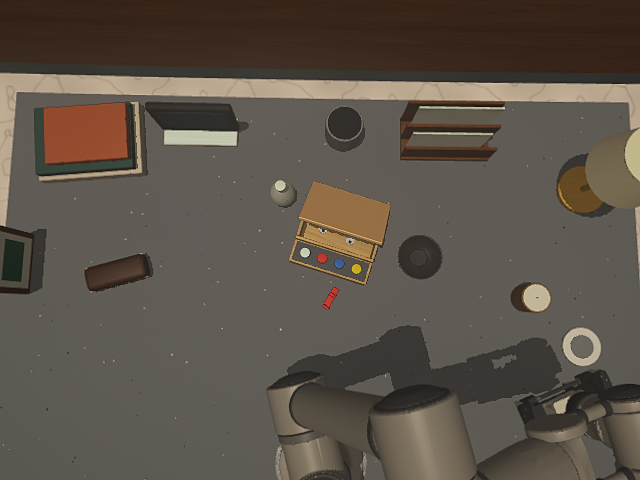

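View pics/side0.png

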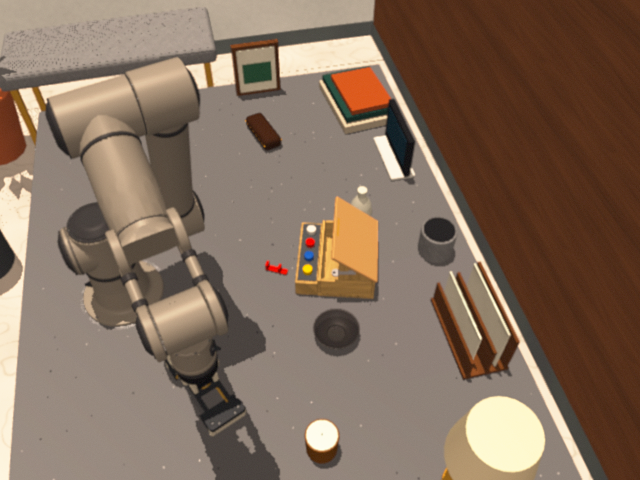

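The top view shows the keys in a row: white (305,253), red (322,258), blue (339,264), yellow (356,269). The lid's free edge runs from (301,219) to (383,244), with the dish at (420,257), the clip at (331,298) and the vase at (283,193). The side view agrees: white (311,230), red (310,243), blue (309,256), yellow (307,269).

```bash
cat > h.py <<'E'
import numpy as np, cv2
from scipy.spatial.transform import Rotation as R
from scipy.optimize import least_squares
from plant import *
def cam(n):
    c=get_calibration(n); return c["mtx"],c["dist_coeffs"],R.from_euler("xyz",c["attitude"]).as_matrix(),np.array(c["position"])
def toz(C,px,z):
    K,d,r,p=C; u=cv2.undistortPoints(np.float64([[px]]),K,d)[0,0]; v=r@[u[0],u[1],1]; return p+v*(z-p[2])/v[2]
def proj(C,P):
    K,d,r,p=C; q=(np.atleast_2d(P)-p)@r; return cv2.projectPoints(q,np.zeros(3),np.zeros(3),K,d)[0][:,0]
def blob(im,px,col,rad=9):
    h=cv2.cvtColor(im,cv2.COLOR_RGB2HSV).astype(int); H,S,V=h[...,0],h[...,1],h[...,2]
    m={"white":(S<70)&(V>130),"red":(S>150)&((H<6)|(H>174))&(V>80),"blue":(H>100)&(H<130)&(S>100),"yellow":(H>20)&(H<35)&(S>150)&(V>120)}[col]
    yy,xx=np.mgrid[:480,:640]; m=m&(np.hypot(xx-px[0],yy-px[1])<rad)
    return np.array([xx[m].mean(),yy[m].mean(),m.sum()])
E
python3 - <<'E'
from h import *
px={"top":dict(white=(305,253),red=(322,258),blue=(339,264),yellow=(356,269)),"side":dict(white=(311,230),red=(310,243),blue=(309,256),yellow=(307,269))}
cols=["white","red","blue","yellow"]; meas=[];Cs=[]
for n in px:
    C=cam(n); im=cv2.imread(f"pics/{n}0.png")[:,:,::-1].copy(); P=[]
    for c in cols:
        b=blob(im,px[n][c],c); w=toz(C,b[:2],72); P.append(w); print(n,c,b.round(1),w.round(1))
    P=np.array(P); print("spacing",np.linalg.norm(np.diff(P,axis=0),axis=1).round(1)); meas.append(P)
M=np.mean(meas,0); d=(M[0]-M[3])[:2]; yaw=np.arctan2(-d[0],d[1]); c0=M.mean(0)[:2]
ex=np.array([np.cos(yaw),np.sin(yaw)]); o=c0+104*ex
print("yaw",yaw,"keys",M.round(1),"origin",o,"ex",ex)
ey=np.array([-ex[1],ex[0]])
C=cam("top")
free=[toz(C,p,0) for p in [(301,219),(383,244)]]
for th in np.arange(.45,.8,.05):
    E=[np.r_[o+(75-150*np.cos(th)-10*np.sin(th))*ex+s*105*ey,70+150*np.sin(th)+10*np.cos(th)] for s in (1,-1)]
    print(round(th,2),E[0].round(),proj(C,E).round(1).tolist(), proj(cam("side"),E).round(1).tolist())
for nm,p,z in [("dish",(420,257),32),("clip",(331,298),25),("vase",(280,186),125)]: 
    w=toz(C,p,z); print(nm,w.round(), "box frame",((w[:2]-o)@ex).round(),((w[:2]-o)@ey).round())
E
```

```text
top white [304.4 252.1  75. ] [531.1  48.7  72. ]
top red [321.7 257.5  79. ] [517.8   4.2  72. ]
top blue [338.7 263.   75. ] [504.2 -39.2  72. ]
top yellow [356.1 268.5  76. ] [490.7 -83.6  72. ]
spacing [46.4 45.5 46.5]
side white [310.9 228.8  84. ] [533.7  49.1  72. ]
side red [309.7 242.3  80. ] [519.8   2.7  72. ]
side blue [308.4 255.4  84. ] [506.6 -40.6  72. ]
side yellow [307.1 269.3  79. ] [493.2 -85.   72. ]
spacing [48.4 45.2 46.4]
yaw -0.2946974082269569 keys [[532.4  48.9  72. ]
 [518.8   3.4  72. ]
 [505.4 -39.9  72. ]
 [492.  -84.3  72. ]] origin [611.64865296 -48.17187691] ex [ 0.95689007 -0.29045032]
0.45 [581.  71. 144.] [[294.9, 228.6], [377.6, 254.5]] [[325.8, 202.7], [320.9, 264.3]]
0.5 [583.  70. 151.] [[295.2, 227.0], [378.3, 253.1]] [[326.9, 201.1], [322.1, 262.8]]
0.55 [587.  69. 157.] [[295.5, 225.3], [379.0, 251.5]] [[328.2, 199.6], [323.5, 261.4]]
0.6 [590.  68. 163.] [[295.9, 223.5], [379.8, 249.8]] [[329.6, 198.2], [325.0, 260.0]]
0.65 [594.  67. 169.] [[296.3, 221.5], [380.6, 247.9]] [[331.1, 196.8], [326.6, 258.7]]
0.7 [598.  66. 174.] [[296.8, 219.4], [381.4, 245.9]] [[332.7, 195.4], [328.4, 257.4]]
0.75 [602.  64. 180.] [[297.3, 217.2], [382.3, 243.8]] [[334.5, 194.1], [330.3, 256.2]]
dish [ 526. -256.   32.] box frame -22.0 -223.0
clip [416. -22.  25.] box frame -195.0 -32.0
vase [690. 111. 125.] box frame 29.0 175.0
```

```bash
cat >> h.py <<'E'
YAW=-0.2947; O=np.array([611.6,-48.2]); EX=np.array([np.cos(YAW),np.sin(YAW)]); EY=np.array([-EX[1],EX[0]])
def box(x,y): return O+x*EX+y*EY
def plan(target,n,tw):
    o=get_obs(); p=np.array(o["tool_pos"]); yaw=o["tcp_rot"][2]; T=np.array(target); print("pose",p.round(1),round(yaw,3),"remaining twist",round(np.degrees(yaw-YAW)/5,2))
    st=(T-p)/n
    for i in range(n):
        r=(R.from_euler("z",yaw)*R.from_euler("x",np.pi)).as_matrix(); print((r.T@st/25).round(3),tw[i]); yaw-=np.radians(5*tw[i])
E
python3 -c "
from h import *
plan([*box(-20,0),226],24,[1]*8+[0]*16)"
```

```text
pose [ 207.2 -482.   226.1] 0.406 remaining twist 8.03
[ 0.879 -0.42   0.   ] 1
[ 0.839 -0.495  0.   ] 1
[ 0.793 -0.566  0.   ] 1
[ 0.741 -0.633  0.   ] 1
[ 0.683 -0.695  0.   ] 1
[ 0.619 -0.752  0.   ] 1
[ 0.552 -0.803  0.   ] 1
[ 0.48  -0.848  0.   ] 1
[ 0.404 -0.887  0.   ] 0
[ 0.404 -0.887  0.   ] 0
[ 0.404 -0.887  0.   ] 0
[ 0.404 -0.887  0.   ] 0
[ 0.404 -0.887  0.   ] 0
[ 0.404 -0.887  0.   ] 0
[ 0.404 -0.887  0.   ] 0
[ 0.404 -0.887  0.   ] 0
[ 0.404 -0.887  0.   ] 0
[ 0.404 -0.887  0.   ] 0
[ 0.404 -0.887  0.   ] 0
[ 0.404 -0.887  0.   ] 0
[ 0.404 -0.887  0.   ] 0
[ 0.404 -0.887  0.   ] 0
[ 0.404 -0.887  0.   ] 0
[ 0.404 -0.887  0.   ] 0
```

Call:
{"api": "arm_command", "payload": {"gripper": [0, 0, 0, 0, 0], "dp": [[0.88, -0.42, 0], [0.84, -0.5, 0], [0.79, -0.57, 0], [0.74, -0.63, 0], [0.68, -0.7, 0]], "twist": [1, 1, 1, 1, 1]}}

```text
time: 0.72
tool_pos: [287.7, -389.7, 226.4]
tcp_rot: [-3.141, 0.0, -0.034]
contact_force: [-0.1, -0.7, -0.7]
grip_width: 46.1
finger_force: 0.0
```

Call:
{"api": "arm_command", "payload": {"gripper": [0, 0, 0, 0, 0], "dp": [[0.62, -0.75, 0], [0.55, -0.8, 0], [0.48, -0.85, 0], [0.4, -0.89, 0], [0.4, -0.89, 0]], "twist": [1, 1, 1, 0, 0]}}

```text
time: 1.35
tool_pos: [367.8, -298.0, 226.4]
tcp_rot: [-3.141, 0.001, -0.292]
contact_force: [0.1, 0.4, 0.3]
grip_width: 1.2
finger_force: 0.0
```

Call:
{"api": "arm_command", "payload": {"gripper": [0, 0, 0, 0, 0], "dp": [[0.4, -0.89, 0], [0.4, -0.89, 0], [0.4, -0.89, 0], [0.4, -0.89, 0], [0.4, -0.89, 0]], "twist": [0, 0, 0, 0, 0]}}

```text
time: 1.98
tool_pos: [447.7, -205.9, 226.4]
tcp_rot: [-3.141, 0.001, -0.292]
contact_force: [0.3, -0.1, -0.5]
grip_width: 0.3
finger_force: 0.0
```

Call:
{"api": "arm_command", "payload": {"gripper": [0, 0, 0, 0, 0], "dp": [[0.4, -0.89, 0], [0.4, -0.89, 0], [0.4, -0.89, 0], [0.4, -0.89, 0], [0.4, -0.89, 0]], "twist": [0, 0, 0, 0, 0]}}

```text
time: 2.6
tool_pos: [527.6, -113.8, 226.3]
tcp_rot: [-3.142, 0.001, -0.292]
contact_force: [-0.3, 0.3, -1.0]
grip_width: 0.8
finger_force: 0.0
```

Call:
{"api": "arm_command", "payload": {"gripper": [0, 0, 0, 0, 0], "dp": [[0.4, -0.89, 0], [0.4, -0.89, 0], [0.4, -0.89, 0], [0.4, -0.8, 0], [0, 0, 0.8]], "twist": [0, 0, 0, 0, 0]}}

```text
time: 3.22
tool_pos: [592.1, -41.9, 207.2]
tcp_rot: [-3.141, -0.003, -0.291]
contact_force: [-0.4, -0.1, -0.2]
grip_width: 0.5
finger_force: 0.0
```

Run:
```python
from h import *
o=get_obs();p=o["tool_pos"];print(p,((p[:2]-O)@EX),((p[:2]-O)@EY))
im=capture("wrist");cv2.imwrite("pics/w1.png",im[:,:,::-1])
```

```text
[592.09525178 -41.88977481 207.1646321 ] -20.496707842375272 0.37297843842580436
```

View pics/w1.png

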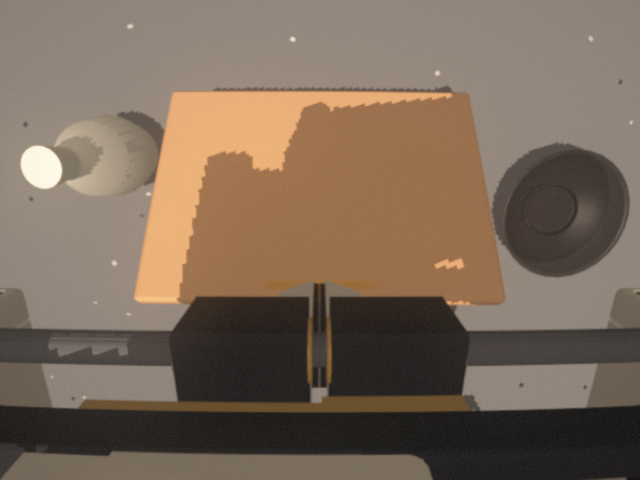

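The lid's free edge is at row 302. The TCP's vertical projection falls near row 268, about 18 mm inside that edge, so I can push down here.

Call:
{"api": "arm_command", "payload": {"gripper": [0, 0, 0, 0, 0], "dp": [[0, 0, 0.6], [0, 0, 0.6], [0, 0, 0.6], [0, 0, 0.4], [0, 0, 0.4]], "twist": [0, 0, 0, 0, 0]}}

```text
time: 3.9
tool_pos: [590.8, -43.1, 141.4]
tcp_rot: [3.142, -0.001, -0.292]
contact_force: [-0.2, -0.2, 2.0]
grip_width: 0.3
finger_force: 0.8
```

Call:
{"api": "arm_command", "payload": {"gripper": [0, 0, 0, 0, 0], "dp": [[0, 0, 0.4], [0, 0, 0.4], [0, 0, 0.4], [0, 0, 0.3], [0, 0, 0.3]], "twist": [0, 0, 0, 0, 0]}}

```text
time: 4.53
tool_pos: [590.6, -43.0, 96.2]
tcp_rot: [3.142, 0.0, -0.292]
contact_force: [-0.4, 0.5, 2.3]
grip_width: 0.2
finger_force: 0.9
```

Call:
{"api": "arm_command", "payload": {"gripper": [0, 0, 0, 0, 0], "dp": [[0, 0, 0.2], [0, 0, 0.2], [0, 0, 0.12], [0, 0, 0.08], [0, 0, 0.04]], "twist": [0, 0, 0, 0, 0]}}

```text
time: 5.15
tool_pos: [590.7, -43.0, 80.7]
tcp_rot: [3.142, -0.0, -0.292]
contact_force: [-1.9, 0.4, 7.3]
grip_width: 0.8
finger_force: 3.7
```

Call:
{"api": "arm_command", "payload": {"gripper": [0, 0, 0, 0, 0], "dp": [[0, 0, 0.04], [0, 0, 0], [0, 0, 0], [0, 0, 0], [0, 0, 0]], "twist": [0, 0, 0, 0, 0]}}

```text
time: 5.78
tool_pos: [590.7, -43.0, 80.7]
tcp_rot: [3.142, -0.001, -0.292]
contact_force: [-3.8, 0.7, 8.4]
grip_width: 0.6
finger_force: 3.8
```

Call:
{"api": "arm_command", "payload": {"gripper": [0, 0, 0, 0, 0], "dp": [[0, 0, -0.6], [0, 0, -0.8], [-1, 0.2, 0], [-1, 0.3, 0], [-1, 0.4, 0]], "twist": [0, 0, 0, 0, 0]}}

```text
time: 6.4
tool_pos: [512.2, -43.0, 115.6]
tcp_rot: [-3.142, -0.002, -0.292]
contact_force: [0.2, -0.9, 0.3]
grip_width: 0.3
finger_force: 0.0
```

Run:
```python
from h import *
cv2.imwrite("pics/w2.png",capture("wrist")[:,:,::-1])
im=capture("side");cv2.imwrite("pics/side2.png",cv2.resize(im[150:330,230:430,::-1],(800,600)[0:2] if 0 else (660,594)))
C=cam("side")
E=[np.r_[box(-75,s*105),80] for s in(1,-1)]; print(proj(C,E).round(1), ((proj(C,E)-[230,150])*3.3).round())
for c,y in [("blue",-23),("white",69),("yellow",-69)]: plan([*box(-104,y),90],1,[0])
```

```text
[[321.7 218. ]
 [316.7 279. ]] [[303. 225.]
 [286. 426.]]
pose [510.7 -42.9 115.4] -0.293 remaining twist 0.02
[-0.236 -0.052  1.018] 0
pose [510.7 -42.9 115.4] -0.293 remaining twist 0.02
[-0.229 -3.732  1.018] 0
pose [510.7 -42.9 115.4] -0.293 remaining twist 0.02
[-0.24   1.788  1.018] 0
```

View pics/side2.png

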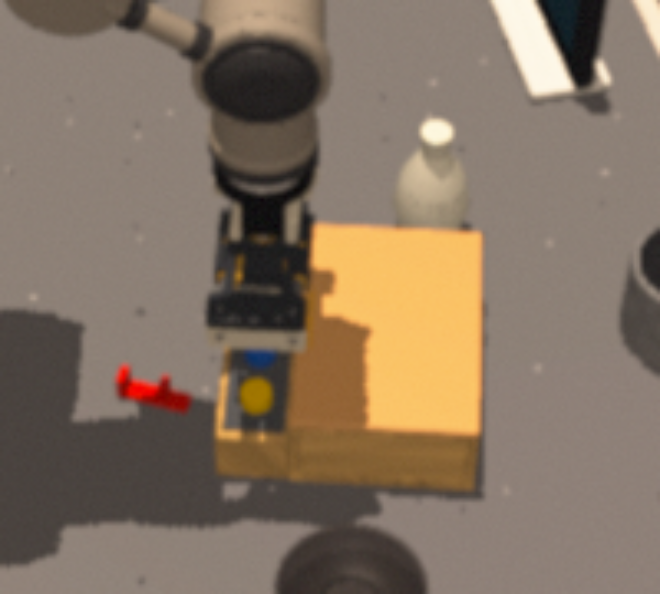

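The front edge of the lid lines up with the prediction for shut (crop (286,426)). Next I press the blue key.

Call:
{"api": "arm_command", "payload": {"gripper": [0, 0, 0, 0, 0], "dp": [[-0.24, -0.05, 0], [0, 0, 0.8], [0, 0, 0.6], [0, 0, 0.2], [0, 0, 0.1]], "twist": [0, 0, 0, 0, 0]}}

```text
time: 7.12
tool_pos: [507.2, -40.0, 72.0]
tcp_rot: [3.142, 0.0, -0.292]
contact_force: [-1.7, 0.2, 2.4]
grip_width: 0.2
finger_force: 1.5
```

Call:
{"api": "arm_command", "payload": {"gripper": [0, 0, 0, 0, 0], "dp": [[0, 0, 0.1], [0, 0, 0.1], [0, 0, 0.1], [0, 0, 0.06], [0, 0, 0]], "twist": [0, 0, 0, 0, 0]}}

```text
time: 7.75
tool_pos: [507.2, -40.0, 64.0]
tcp_rot: [-3.142, -0.001, -0.292]
contact_force: [-2.0, 1.7, 10.3]
grip_width: 0.6
finger_force: 4.9
```

Call:
{"api": "arm_command", "payload": {"gripper": [0, 0, 0, 0, 0], "dp": [[0, 0, -0.4], [0, 0, -0.8], [-0.05, -1, 0], [0, -1, 0], [0, -1, 0]], "twist": [0, 0, 0, 0, 0]}}

```text
time: 8.38
tool_pos: [527.9, 32.7, 93.6]
tcp_rot: [3.142, -0.001, -0.293]
contact_force: [-0.2, -0.2, 0.0]
grip_width: 0.3
finger_force: 0.0
```

Call:
{"api": "arm_command", "payload": {"gripper": [0, 0, 0, 0, 0], "dp": [[0, -0.68, 0], [0, 0, 0], [0, 0, 0.3], [0, 0, 0], [0, 0, 0]], "twist": [0, 0, 0, 0, 0]}}

```text
time: 9.0
tool_pos: [532.2, 47.8, 85.6]
tcp_rot: [3.141, 0.0, -0.293]
contact_force: [0.8, -0.0, -0.1]
grip_width: 0.2
finger_force: 0.0
```

Run:
```python
from h import *
plan([*box(-104,69),72],1,[0])
```

```text
pose [532.2  47.8  85.6] -0.293 remaining twist 0.02
[-0.004 -0.007  0.542] 0
```

Call:
{"api": "arm_command", "payload": {"gripper": [0, 0, 0, 0, 0], "dp": [[0, 0, 0.4], [0, 0, 0.1], [0, 0, 0.1], [0, 0, 0.1], [0, 0, 0.1]], "twist": [0, 0, 0, 0, 0]}}

```text
time: 9.62
tool_pos: [532.2, 48.4, 65.7]
tcp_rot: [3.141, -0.0, -0.292]
contact_force: [-2.9, -0.1, 2.8]
grip_width: 0.4
finger_force: 1.5
```

Call:
{"api": "arm_command", "payload": {"gripper": [0, 0, 0, 0, 0], "dp": [[0, 0, 0.1], [0, 0, 0.04], [0, 0, 0], [0, 0, 0], [0, 0, 0]], "twist": [0, 0, 0, 0, 0]}}

```text
time: 10.25
tool_pos: [532.3, 48.4, 63.9]
tcp_rot: [-3.142, -0.001, -0.292]
contact_force: [-6.6, -0.6, 16.8]
grip_width: 0.7
finger_force: 8.7
```

White is in at its stop. Yellow is 138 mm along tool +y.

Call:
{"api": "arm_command", "payload": {"gripper": [0, 0, 0, 0, 0], "dp": [[0, 0, -0.4], [0, 0, -0.8], [0, 1, 0], [0, 1, 0], [0, 1, 0]], "twist": [0, 0, 0, 0, 0]}}

```text
time: 10.88
tool_pos: [510.9, -24.0, 92.3]
tcp_rot: [-3.141, -0.001, -0.292]
contact_force: [1.1, -0.8, 0.1]
grip_width: 0.3
finger_force: 0.0
```

Call:
{"api": "arm_command", "payload": {"gripper": [0, 0, 0, 0, 0], "dp": [[0, 1, 0], [0, 1, 0], [0, 0.52, 0], [0, 0, 0.3], [0, 0, 0]], "twist": [0, 0, 0, 0, 0]}}

```text
time: 11.5
tool_pos: [492.3, -83.0, 84.0]
tcp_rot: [-3.141, 0.001, -0.292]
contact_force: [-0.7, -0.6, 0.4]
grip_width: 0.7
finger_force: 0.0
```

Run:
```python
from h import *
plan([*box(-104,-69),72],1,[0])
```

```text
pose [492.3 -83.   84. ] -0.292 remaining twist 0.03
[0.004 0.042 0.478] 0
```

Call:
{"api": "arm_command", "payload": {"gripper": [0, 0, 0, 0, 0], "dp": [[0, 0, 0.35], [0, 0, 0.1], [0, 0, 0.1], [0, 0, 0.1], [0, 0, 0.1]], "twist": [0, 0, 0, 0, 0]}}

```text
time: 12.12
tool_pos: [492.6, -83.6, 66.0]
tcp_rot: [-3.141, -0.0, -0.292]
contact_force: [-0.9, 2.0, 3.0]
grip_width: 0.4
finger_force: 1.5
```

Call:
{"api": "arm_command", "payload": {"gripper": [0, 0, 0, 0, 0], "dp": [[0, 0, 0.1], [0, 0, 0.03], [0, 0, 0], [0, 0, 0], [0, 0, 0]], "twist": [0, 0, 0, 0, 0]}}

```text
time: 12.75
tool_pos: [492.7, -83.7, 63.9]
tcp_rot: [-3.142, -0.001, -0.292]
contact_force: [-4.1, 3.0, 14.7]
grip_width: 0.2
finger_force: 7.4
```

Call:
{"api": "arm_command", "payload": {"gripper": [0, 0, 0, 0, 0], "dp": [[0, 0, -0.4], [0, 0, -1], [0, 0, -1], [0, 0, -1], [0, 0, -1]], "twist": [0, 0, 0, 0, 0]}}

```text
time: 13.38
tool_pos: [492.7, -84.0, 173.6]
tcp_rot: [3.141, -0.001, -0.293]
contact_force: [0.5, -1.2, -0.0]
grip_width: 0.3
finger_force: 0.0
```

Call:
{"api": "arm_command", "payload": {"gripper": [0, 0, 0, 0, 0], "dp": [[0, 1, -1], [0, 1, -1], [0, 1, 0], [0, 1, 0], [0, 0, 0]], "twist": [0, 0, 0, 0, 0]}}

```text
time: 14.0
tool_pos: [463.4, -180.9, 222.8]
tcp_rot: [3.141, -0.001, -0.295]
contact_force: [0.4, -0.4, 0.3]
grip_width: 0.3
finger_force: 0.0
```

Run:
```python
from h import *
a=capture("top")[150:330,220:460,::-1]; cv2.imwrite("pics/end.png",cv2.resize(a,(800,600)))
print(get_obs()["contact_force"])
```

```text
[ 0.26440328 -0.38848103  0.15818504]
```

View pics/end.png

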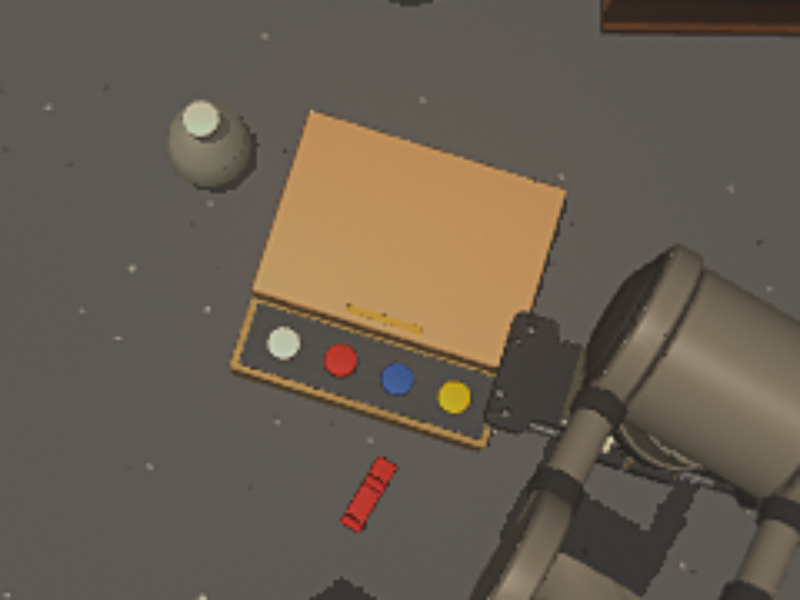

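The lid is shut. The keys are at crop (284,343), (341,360), (398,379) and (454,396), and the clip and vase have not moved. The arm is clear of everything, so I'm handing in.

```bash
python3 -c "
from plant import *
print(close_job())"
```

```text
the job is handed in; nothing more can be done
None
```

I pushed the lid shut, pressed blue, white and yellow in that order to their stops, never pressed red, and handed the job in at about 14 s; no verdict came back.

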